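# Comb the washed glass rods into closed rows

### The job

Take the rake, set its tines down on the floor of the steel tray behind the scattered glass rods and comb them towards the tray's front lip, keeping the tines lightly on the floor all the way, until all five rods lie flat, parallel to the lip and snug side by side against it with no gaps. They are glass: feel for the row closing up, never press the rods or the tray hard, move them only with the rake and leave the other things on the bench alone. Then lay the rake back in its rest on the green mat, handle in both saddles.

Things in the scene. Friction and masses are not known exactly. Their poses are not given: they have to be found in the camera images.
- tray: steel instrument tray fixed to the bench: outside 250 (x) x 208 (y) mm, walls 22 mm high (rim to 25), inside 242 x 200 mm, walls and floor 4 mm thick. Origin: centre of its underside; y along the front lip (the wall towards the robot), x from the front lip to the back wall, z up; floor top at z = 4 mm.
- tray_lip (a point): point on the tray: middle of the inner face of the front lip, at the height of the tray floor's top; axes as the tray's (x points from the lip into the tray).
- station: green mat fixed to the bench, 220 (x) x 160 (y) x 3 mm, with a white rest: two saddles at x = +31 and -60 mm, 10 mm long, tops at z = 59 mm, each between cheeks 28 mm apart that rise to 71 mm. Origin: centre of the underside, z up. The parked rake lies with its handle in both saddles, along x (rake origin near x = +55, y = 0, z = 66 mm here), tines hanging free.
- rake: loose rake, 0.16-0.26 kg: blue handle 16 mm wide (y), 14 mm high, from x = -8 to -140 mm; at its front a black sleeve with thumb screw clamps an aluminium bar (132 mm along y) with a row of six round 5 mm steel tines, 25 mm apart. The head is clamped at any depth: the tips lie 52 to 62 mm below the handle's centre line. Origin: on that line, over the tine row; x from handle to tines, z up.
- rake_grip (a point): on the rake: centre of the handle's section, 60 mm behind the tine row, close to its centre of mass; the place to grip across the 16 mm width. Axes as the rake's.
- rod1: loose green glass stirring rod, round, 8 mm thick, 100 mm long with round ends, 12 g. Origin: its middle, on its axis (4 mm over the tray floor when lying); y runs along the rod, x and z roll with it.
- rod2: loose green glass stirring rod, round, 8 mm thick, 100 mm long with round ends, 12 g. Origin: its middle, on its axis (4 mm over the tray floor when lying); y runs along the rod, x and z roll with it.
- rod3: loose green glass stirring rod, round, 8 mm thick, 100 mm long with round ends, 12 g. Origin: its middle, on its axis (4 mm over the tray floor when lying); y runs along the rod, x and z roll with it.
- rod4: loose green glass stirring rod, round, 8 mm thick, 100 mm long with round ends, 12 g. Origin: its middle, on its axis (4 mm over the tray floor when lying); y runs along the rod, x and z roll with it.
- rod5: loose green glass stirring rod, round, 8 mm thick, 100 mm long with round ends, 12 g. Origin: its middle, on its axis (4 mm over the tray floor when lying); y runs along the rod, x and z roll with it.
- amber_bottle: bystander: amber reagent bottle, 44 mm across, 85 mm high, standing; origin at the centre of its underside.
- white_bottle: bystander: small white bottle, 40 mm across, 75 mm high, standing; origin at the centre of its underside.
- pipette: bystander: white and blue micropipette lying on the bench, about 270 mm long (x), 24 mm wide, up to 31 mm high; origin under its middle, at bench height.
Things that resemble listed ones, but are neither listed nor needed, are in the scene too. Leave any brown or orange look-alike of the rod4 alone.

How it is judged (in metres and radians):
On the way, in this order (a step that is already met when the one before it is completed fails the run):
1. the tines bear on the tray floor, with all the rods in front of them (contact force between rake and tray above 0.3 N and x of rake in the frame of tray between 0.045 and 0.12 m and y of rake in the frame of tray between -0.05 and 0.05 m and angle between rake's own z axis and vertical below 0.2 rad and x of each of rod1, rod2, rod3, rod4, rod5 in the frame of rake below 0 m), for 0.15 s.
2. the tines still bear on the floor as they comb across the middle of the tray (contact force between rake and tray above 0.3 N and x of rake in the frame of tray between -0.055 and 0.03 m and angle between rake's own z axis and vertical below 0.2 rad), for 0.15 s.
3. all five rods lie flat, parallel and snug against the lip, with the rake still at them or on the tray floor (x of rod1 in the frame of tray_lip between 0 and 0.0395 m and z of each of rod1, rod2, rod3, rod4, rod5 in the frame of tray_lip below 0.0055 m and angle between the y axis of each of rod1, rod2, rod3, rod4, rod5 and the y axis of tray, either way round below 0.05 rad and x of rod2 in the frame of tray_lip between 0 and 0.0395 m and x of rod3 in the frame of tray_lip between 0 and 0.0395 m and x of rod4 in the frame of tray_lip between 0 and 0.0395 m and x of rod5 in the frame of tray_lip between 0 and 0.0395 m and (contact force between rake and tray above 0.3 N or contact force between rake and rod1 above 0.1 N or contact force between rake and rod2 above 0.1 N or contact force between rake and rod3 above 0.1 N or contact force between rake and rod4 above 0.1 N or contact force between rake and rod5 above 0.1 N)), for 0.15 s.
At the end, for the whole second after the job is handed in: all five rods lie on the tray floor, parallel to the front lip within 0.05 rad, every axis within 39.5 mm of the lip (five rods with no gaps: 36 mm); the rake lies with its handle in both saddles (x from 10 mm short of to 20 mm past its place, tilt under 0.06 rad); released and at rest (x of rod1 in the frame of tray_lip between 0 and 0.0395 m and z of each of rod1, rod2, rod3, rod4, rod5 in the frame of tray_lip below 0.0055 m and angle between the y axis of each of rod1, rod2, rod3, rod4, rod5 and the y axis of tray, either way round below 0.05 rad and x of rod2 in the frame of tray_lip between 0 and 0.0395 m and x of rod3 in the frame of tray_lip between 0 and 0.0395 m and x of rod4 in the frame of tray_lip between 0 and 0.0395 m and x of rod5 in the frame of tray_lip between 0 and 0.0395 m and x of rake in the frame of station between 0.045 and 0.075 m and y of rake in the frame of station between -0.02 and 0.02 m and z of rake in the frame of station between 0.063 and 0.069 m and angle between rake's own z axis and vertical below 0.06 rad and linear speed of each of rod1, rod2, rod3, rod4, rod5, rake below 0.02 m/s); the robot touches nothing.
It fails at once if the rake presses on the tray with more than 20 N (contact force between rake and tray above 20 N).
It fails at once if the rake presses on a glass rod with more than 15 N (contact force between rake and rod1 above 15 N or contact force between rake and rod2 above 15 N or contact force between rake and rod3 above 15 N or contact force between rake and rod4 above 15 N or contact force between rake and rod5 above 15 N).
It fails at once if a rod is squeezed against the tray with more than 15 N (contact force between tray and rod1 above 15 N or contact force between tray and rod2 above 15 N or contact force between tray and rod3 above 15 N or contact force between tray and rod4 above 15 N or contact force between tray and rod5 above 15 N).
It fails at once if the gripper touches a rod (contact force between the fingers and rod1 above 0.3 N or contact force between the fingers and rod2 above 0.3 N or contact force between the fingers and rod3 above 0.3 N or contact force between the fingers and rod4 above 0.3 N or contact force between the fingers and rod5 above 0.3 N).
It fails at once if a bystander is moved by more than 15 mm (distance of any of amber_bottle, white_bottle, pipette from where it was at the start of the episode above 0.015 m).
It also fails if it takes over 64 s, if anything falls off the work surface, if the arm or the gripper's body presses on something with over 40 N, if the wrist force passes 120 N, or if a joint passes its speed limit or range.

### The arm

A 6-joint arm with a two-finger parallel gripper is mounted at the origin on the work surface. World frame = base frame: x ahead of the robot, y to its left, z up, the work surface at z = 0. Lengths are in mm, angles in rad, forces in N, time in s.
With the tool pointing down it reaches from about 275 to 1000 mm from the base axis. Payload 8.4 kg.
Tool frame: the origin (TCP) lies midway between the tips of the shut fingers; the grasp point (between the pads) lies 19 mm behind it; z points along the fingers, y is the line along which they close (so a half turn about z gives the same grasp; the last joint's range is limited). The gripper opens to 85 mm and grips with 20 to 120 N. Pads are 22 mm wide; open, the fingers measure 114 mm over their backs; the gripper's body (76 mm by 85 mm) begins 54 mm behind the grasp point. The pads swing forward as they close: fully open they stand 13 mm farther back than shut.
Start: joints at [-1.25, 0.353, 1.633, -0, 1.155, -0.002], TCP at [198.263, -592.722, 231.281] pointing down, gripper open.
Joint ranges: [-2.63, 2.63], [-0.92, 2.1], [0.06, 2.66], [-1.3, 4.44], [0, 2.69], [-3.02, 3.02]. Speed limits (rad/s): [2.22, 2.22, 2.79, 3.14, 3.14, 3.14].

### API

Orientations are given as [roll, pitch, yaw] about the fixed x, y, z axes, in that order (R = Rz(yaw) Ry(pitch) Rx(roll)).
In Python, from rig import telemetry, optics, r gives the robot as it stands.
- The arm moves only by the tool play_rows, never from a script. Its arguments are lists of equal length, an entry for each row: "dp": the shift along the tool's x, y, z in units of 40 mm (1.0 is 40 mm), a list of three; "rot": the turn, a rotation vector about the tool's x, y, z in units of 6 degrees (1.0 is 6 degrees), a list of three. In form: {"dp": [[tx, ty, tz], ...], "rot": [[ax, ay, az], ...]}. A call has 1 to 5 rows; each row is the pose to reach, as a shift and turn from the pose commanded when the call began, along the tool's axes at that moment; what a row does not reach only later rows make up. A row lasts 1/12 s, in which the tool goes at most 41.7 mm and 7.16 degrees, less where a joint would pass 70% of its speed; a pose out of reach is approached as far as the arm can. A call with a gripper value outside its range is refused whole. "fingers" is the opening, from 0 (shut) to 1 (fully open), set as the call begins (left out, the last holds). The fingers move at their own pace and stop on an object; "grip_force" is the grip in N (left out, the last holds). Time passes only in rows, so rows that repeat a pose let the fingers close. It gives the time, the measured TCP pose, the force, the opening and the grip force at its end, in the units of the state.
- telemetry.sense(): the state, without advancing time (a new reading comes with each control period).
- optics.grab_frame(name): name is "scene" or "top"; returns a dict with "color" (400x640x3 uint8, red, green, blue), "mtx" (3x3 intrinsics, pixels), "D" ([k1, k2, p1, p2, k3] as OpenCV has them; the pictures are not rectified), "R" (3x3) and "t" (3): a world point X has camera coordinates R X + t. Camera axes: x right, y down, z forward; pixel columns grow to the right and rows downward; lengths in mm; the calibration is good to about 2 mm. A picture is of the moment at which its call begins. There is no depth.
- r.sign_off(): hands the job in; it is judged then, once.
The state is a dict: "clock": time; "qpos": joint angles; "qvel": joint speeds; "joint_efforts": joint torques, N m; "eef_pos": TCP position; "tcp_rot": TCP orientation; "contact_force": force on the tool from outside, world axes, zero at the start; "wrist_torque": the same for the moment, N m; "opening": opening from 0.0 (shut) to 1.0 (fully open); "grasp_force": force on a finger pad.
Only numpy, scipy, OpenCV 4.12 (cv2) and the standard library are available. Lean on these libraries where they do the work, as an engineer would, in place of code of your own. Each camera call takes 0.05 s, during which the arm holds its last target. There are 200 camera calls.

## Working session

There is one attempt and no reset: what is moved stays moved. The work goes in short steps, Python scripts to look and compute and a tool call to move; the robot and the scene stay as the last step left them, time stands still between calls to the robot, and variables do not carry over. Pictures are saved under pics/ and viewed, at most 13 in all, crops included, and the job is handed in when it is done.

Besides the shell and the picture viewer there is one more tool, called after ">>>" as name(argument=value, ...) on one line, values as JSON. play_rows: Moves the arm, as the interface text tells. Its arguments: {"type":"object","properties":{"dp":{"type":"array"},"rot":{"type":"array"},"fingers":{"type":"number"},"grip_force":{"type":"number"}},"required":["dp","rot"]}

```bash
ls; mkdir -p pics; python3 - <<'E'
from rig import telemetry, optics, r
import cv2
s=telemetry.sense();print(s)
for n in("scene","top"):
    f=optics.grab_frame(n);cv2.imwrite(f"pics/{n}0.png",f["color"][:,:,::-1]);print(n,f["mtx"],f["D"],f["R"],f["t"])
E
```

```text
pics
{'clock': 0.0, 'qpos': array([-1.25039498e+00,  3.53651124e-01,  1.63414614e+00,  2.72359203e-06,
        1.15518037e+00, -2.41589378e-03]), 'qvel': array([-0.00236861, -0.00010951,  0.00135924,  0.00056347,  0.00040584,
        0.00119322]), 'joint_efforts': array([-1.16084950e-03, -6.05252123e+01, -3.42065299e+01,  1.36686626e-05,
        9.38831217e-03,  9.88544372e-06]), 'eef_pos': array([ 198.11592905, -592.26623678,  230.55467759]), 'tcp_rot': array([-3.14020768e+00, -5.83615612e-06,  3.22816135e-01]), 'contact_force': array([ 0.49468016, -0.04129814,  0.37336949]), 'wrist_torque': array([-0.01013106, -0.01707294, -0.00823907]), 'grasp_force': 0.0, 'opening': 0.9960968685648687}
scene [[460.05096885   0.         316.57105143]
 [  0.         460.05096885 202.69502432]
 [  0.           0.           1.        ]] [-0.00755548  0.          0.          0.          0.        ] [[-0.19610855  0.98044475 -0.01641712]
 [ 0.78303025  0.14649987 -0.60448442]
 [-0.59025847 -0.13139967 -0.79644778]] [ 101.33580483 -371.50825665 1603.42033629]
top [[393.95213726   0.         319.15657798]
 [  0.         393.95213726 196.08020555]
 [  0.           0.           1.        ]] [0.01359615 0.         0.         0.         0.        ] [[ 0.01819099 -0.99980629  0.00751523]
 [-0.99660029 -0.01873572 -0.08022994]
 [ 0.0803552  -0.00603022 -0.99674805]] [-33.75428825 553.58860195 951.24840524]
```

View pics/scene0.png

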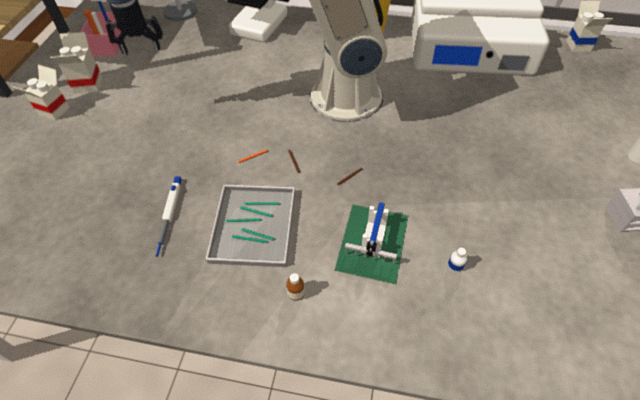

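View pics/top0.png

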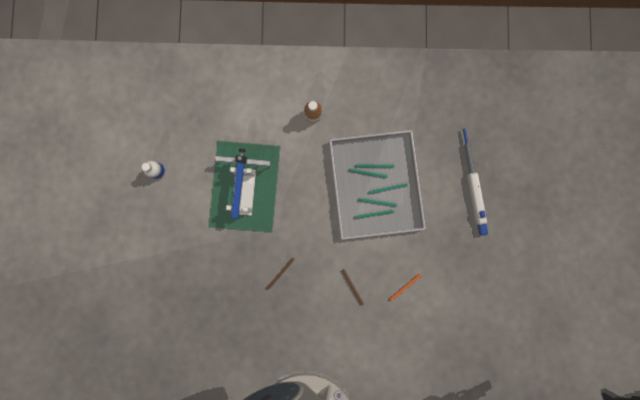

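The top view shows the tray with corners near (331,139), (412,131), (424,229) and (342,239), and five green rods inside it. The mat is at (210-280, 141-232), with the blue handle running from (240,165) to (236,217) and the head at y≈160. The brown and orange look-alikes lie outside the tray.

```bash
cat > h.py <<'E'
import numpy as np, cv2
from rig import telemetry, optics, r
def grab(n): return optics.grab_frame(n)
def p2w(f,px,z):
    u=cv2.undistortPoints(np.float64(px).reshape(-1,1,2),f["mtx"],f["D"])[:,0]
    d=np.c_[u,np.ones(len(u))]@f["R"]; c=-f["R"].T@f["t"]
    return (c+d*((np.asarray(z)-c[2])/d[:,2])[:,None])[:,:2]
def w2p(f,X): return cv2.projectPoints(np.float64(X).reshape(-1,1,3),cv2.Rodrigues(f["R"])[0],f["t"],f["mtx"],f["D"])[0][:,0]
def ortho(f,x,y,z,s=3):
    """rectified view of plane z: up = +x, left = +y, s px/mm"""
    X,Y=np.meshgrid(np.arange(x[1],x[0],-1/s),np.arange(y[1],y[0],-1/s),indexing='ij')
    m=w2p(f,np.stack([X,Y,np.full_like(X,z)],-1)).reshape(*X.shape,2).astype(np.float32)
    return cv2.remap(f["color"],m,None,cv2.INTER_LINEAR)[:,:,::-1]
def rect(f,mask,z):
    mask=cv2.morphologyEx(mask.astype(np.uint8),cv2.MORPH_OPEN,np.ones((2,2)))
    n,l,st,c=cv2.connectedComponentsWithStats(mask)
    out=[]
    for i in range(1,n):
        if st[i,4]<25: continue
        q=np.argwhere(l==i)[:,::-1]; w=p2w(f,q,z)
        (cx,cy),(a,b),an=cv2.minAreaRect(w.astype(np.float32))
        e=np.linalg.svd(w-w.mean(0))[2][0] if len(w)<3000 else [0,0]
        out.append((st[i,4],w.mean(0).round(1),(round(cx,1),round(cy,1)),(round(a),round(b)),round(an,1),round(float(np.degrees(np.arctan2(e[1],e[0]))),1)))
    return out
E
python3 - <<'E'
from h import *
f=grab("top");g=grab("scene")
for nm,F in(("top",f),("scene",g)):
    hsv=cv2.cvtColor(F["color"],cv2.COLOR_RGB2HSV);H,S,V=cv2.split(hsv)
    print(nm)
    for t,m,z in(("green/mat",(H>55)&(H<95)&(S>90),3),("green/rod",(H>55)&(H<95)&(S>90),8),("blue",(H>105)&(H<130)&(S>130),73)):
        print(t,*rect(F,m,z),sep="\n ")
print(p2w(f,[(331,139),(412,131),(424,229),(342,239)],25).round(1))
cv2.imwrite("pics/o1.png",ortho(f,(350,650),(-170,10),25,2)); cv2.imwrite("pics/o2.png",ortho(f,(300,650),(50,300),66,2))
a=cv2.imread("pics/o1.png");b=cv2.imread("pics/o2.png");h=min(len(a),len(b));
cv2.imwrite("pics/o.png",np.hstack([b[:600],a[:600]]) if len(a)>=600 else a); print(a.shape,b.shape)
E
```

```text
top
green/mat
 (np.int32(48), array([670.6, 227.1]), (669.6, 226.3), (28, 13), 2.1, 168.0)
 (np.int32(54), array([668.9, 207.9]), (668.7, 207.3), (26, 20), 2.1, 140.4)
 (np.int32(76), array([ 633.7, -165.2]), (633.7, -165.2), (3, 94), 1.1, -88.9)
 (np.int32(81), array([ 614.9, -147.7]), (615.0, -147.5), (90, 6), 80.2, 80.4)
 (np.int32(83), array([ 576.7, -199.9]), (576.7, -199.8), (5, 94), 13.2, -77.0)
 (np.int32(82), array([ 541.4, -172.5]), (541.5, -172.2), (92, 6), 82.0, -97.8)
 (np.int32(80), array([ 510.8, -163.2]), (510.9, -163.5), (5, 89), 10.1, -80.0)
green/rod
 (np.int32(48), array([669.6, 225.9]), (668.7, 225.1), (28, 13), 2.1, 168.0)
 (np.int32(54), array([667.9, 206.8]), (667.7, 206.1), (25, 20), 2.1, 140.4)
 (np.int32(76), array([ 632.9, -164.5]), (632.9, -164.5), (3, 94), 1.1, -88.9)
 (np.int32(81), array([ 614.2, -147.1]), (614.3, -146.8), (90, 6), 80.2, 80.4)
 (np.int32(83), array([ 576.2, -199. ]), (576.2, -198.9), (5, 93), 13.2, -77.0)
 (np.int32(82), array([ 541.1, -171.7]), (541.1, -171.4), (91, 6), 82.0, -97.8)
 (np.int32(80), array([ 510.6, -162.5]), (510.7, -16
[... 1060 characters left out ...]
9.1, -140.8), (93, 8), 80.6, 80.6)
 (np.int32(87), array([ 637.5, -157.8]), (637.5, -158.0), (94, 8), 89.8, 90.1)
blue
 (np.int32(26), array([ -272.2, -1033.5]), (-271.9, -1033.5), (94, 8), 38.5, 38.5)
 (np.int32(173), array([-373. ,  807.9]), (-373.4, 804.5), (92, 75), 64.2, 69.7)
 (np.int32(844), array([-195.8,  363.3]), (-196.6, 366.5), (109, 175), 5.4, 106.4)
 (np.int32(35), array([ 524.5, -392.2]), (524.8, -392.1), (18, 19), 10.5, 54.8)
 (np.int32(192), array([561.7, 172.6]), (561.4, 172.4), (13, 121), 85.5, -4.3)
 (np.int32(55), array([660.1, 370.6]), (660.5, 370.9), (34, 17), 68.3, -109.2)
[[ 697.2  -50.4]
 [ 721.4 -252.6]
 [ 477.8 -281.9]
 [ 449.7  -81.2]]
(600, 360, 3) (700, 500, 3)
```

```bash
cat >> h.py <<'E'
from scipy.spatial.transform import Rotation as Ro
def go(x,y,z,yaw):
    s=telemetry.sense(); R=Ro.from_euler('xyz',s["tcp_rot"]); T=Ro.from_euler('xyz',[np.pi,0,yaw])
    d=np.array([x,y,z])-s["eef_pos"]
    print("dist",np.linalg.norm(d).round(1),"dp",(R.inv().apply(d)/40).round(3),"rot",np.degrees((R.inv()*T).as_rotvec()/6).round(3),"pos",s["eef_pos"].round(1),"rpy",s["tcp_rot"].round(4),"F",s["contact_force"].round(2),"M",s["wrist_torque"].round(2),"op",round(s["opening"],3),"t",round(s["clock"],2))
E
python3 -c "
from h import *
go(573.5,168,150,-.077)"
```

```text
dist 851.9 dp [ 14.93  -15.051   2.034] rot [-8.000e-03  1.000e-03  3.818e+00] pos [ 198.2 -592.5  230.8] rpy [-3.1407 -0.      0.3228] F [ 0.14 -0.25 -0.08] M [-0.07  0.02  0.02] op 1.002 t 0.2
```

View pics/o.png

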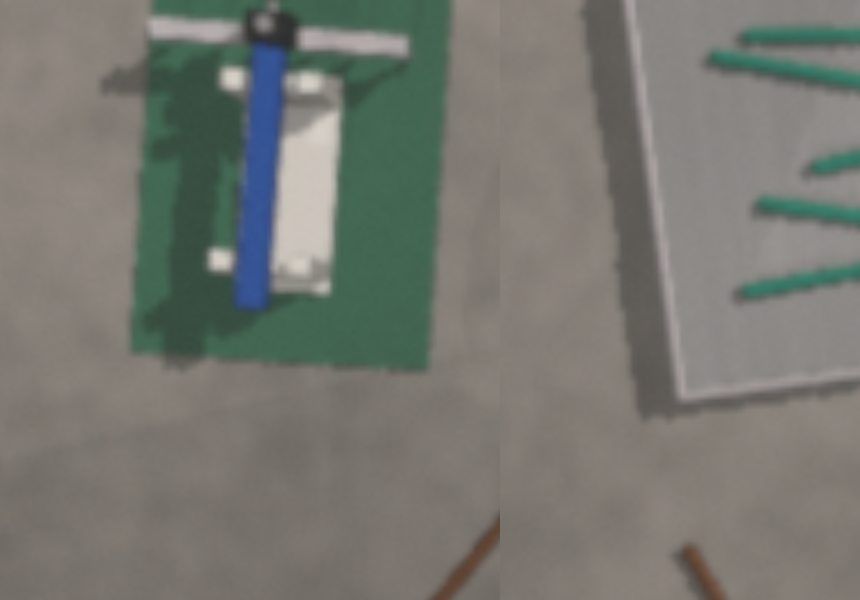

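The ortho view shows the handle along y≈170 with the bar at x≈631, which matches the estimate. I'm moving above the grip.

>>> play_rows(dp=[[0.7,-0.7,0.1],[1.4,-1.4,0.2],[2.1,-2.1,0.3],[2.8,-2.8,0.4],[3.5,-3.5,0.48]], rot=[[0,0,0],[0,0,0],[0,0,0],[0,0,0],[0,0,0]], fingers=1, grip_force=100)

```text
clock: 0.62
eef_pos: [286.9, -413.8, 211.7]
tcp_rot: [-3.141, -0.0, 0.322]
contact_force: [-0.0, -0.6, -0.8]
opening: 1.0
grasp_force: 0.0
```

>>> play_rows(dp=[[0.7,-0.7,0.1],[1.4,-1.4,0.2],[2.1,-2.1,0.3],[2.8,-2.8,0.4],[3.5,-3.5,0.48]], rot=[[0,0,0],[0,0,0],[0,0,0],[0,0,0],[0,0,0]])

```text
clock: 1.03
eef_pos: [375.3, -236.6, 192.8]
tcp_rot: [3.141, -0.0, 0.322]
contact_force: [-0.0, -0.5, -0.2]
opening: 0.999
grasp_force: 0.0
```

>>> play_rows(dp=[[0.7,-0.7,0.1],[1.4,-1.4,0.2],[2.1,-2.1,0.3],[2.8,-2.8,0.4],[3.5,-3.5,0.48]], rot=[[0,0,0.7],[0,0,1.4],[0,0,2.1],[0,0,2.8],[0,0,3.8]])

```text
clock: 1.45
eef_pos: [463.4, -59.9, 173.6]
tcp_rot: [3.142, -0.0, -0.076]
contact_force: [0.9, -1.8, 0.1]
opening: 0.998
grasp_force: 0.0
```

```bash
python3 -c "
from h import *
go(573.5,168,120,-.077)"
```

```text
dist 258.7 dp [ 2.311 -5.89   1.34 ] rot [ 0.    -0.001  0.008] pos [463.4 -59.9 173.6] rpy [ 3.1415e+00 -1.0000e-04 -7.6100e-02] F [ 0.9  -1.75  0.13] M [0.   0.   0.02] op 0.998 t 1.45
```

>>> play_rows(dp=[[0.35,-0.9,0.1],[0.7,-1.8,0.2],[1.05,-2.7,0.3],[1.4,-3.6,0.5],[1.75,-4.5,0.7]], rot=[[0,0,0],[0,0,0],[0,0,0],[0,0,0],[0,0,0]])

```text
clock: 1.87
eef_pos: [546.6, 114.6, 145.6]
tcp_rot: [-3.141, -0.001, -0.073]
contact_force: [0.5, -0.6, 0.5]
opening: 0.999
grasp_force: 0.0
```

>>> play_rows(dp=[[0.3,-0.7,0.3],[0.56,-1.39,0.64],[0.56,-1.39,0.64],[0.56,-1.39,0.64]], rot=[[0,0,0],[0,0,0],[0,0,0],[0,0,0]])

```text
clock: 2.2
eef_pos: [572.0, 167.4, 119.0]
tcp_rot: [3.141, 0.002, -0.071]
contact_force: [0.9, -0.5, 0.0]
opening: 1.001
grasp_force: 0.0
```

```bash
python3 - <<'E'
from h import *
go(573.5,168,47,-.077)
f=grab("top");g=grab("scene")
a=cv2.resize(f["color"][120:250,170:310,::-1],None,fx=2.8,fy=2.8,interpolation=cv2.INTER_CUBIC)
b=cv2.resize(g["color"][170:300,310:450,::-1],None,fx=2.8,fy=2.8,interpolation=cv2.INTER_CUBIC)
cv2.imwrite("pics/c1.png",np.hstack([a,b]))
s=telemetry.sense()
R=Ro.from_euler('xyz',s["tcp_rot"]).as_matrix()
for F,o in((f,(170,120)),(g,(310,170))): print(((w2p(F,[s["eef_pos"],s["eef_pos"]+R@[60,0,0],[573.5,168,66],[633.3,163.4,66]])-o)*2.8).round())
E
```

```text
dist 72.0 dp [ 0.041 -0.018  1.799] rot [0.007 0.017 0.06 ] pos [572.  167.4 119. ] rpy [ 3.1409e+00  1.8000e-03 -7.0700e-02] F [ 0.95 -0.48  0.02] M [-0.02 -0.01  0.  ] op 1.001 t 2.2
[[181. 176.]
 [189. 102.]
 [191. 182.]
 [199. 112.]]
[[186. 123.]
 [173. 177.]
 [183. 159.]
 [170. 212.]]
```

View pics/c1.png

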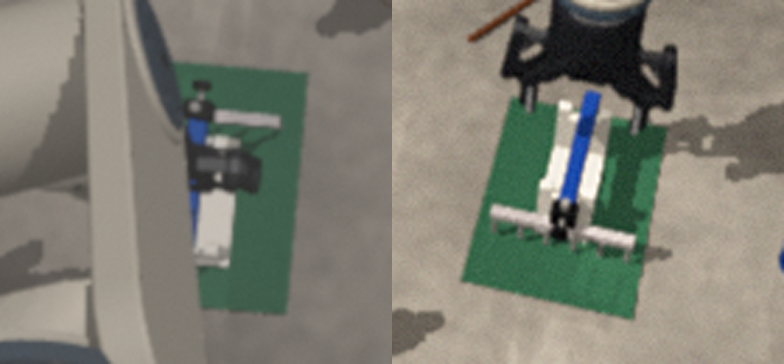

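The scene crop shows the open fingers straddling the handle, at (530,100) and (638,125) against the handle at about (590,110). I'm going down and gripping.

>>> play_rows(dp=[[0.04,-0.02,0.6],[0.04,-0.02,1.2],[0.04,-0.02,1.6],[0.04,-0.02,1.8],[0.04,-0.02,1.8]], rot=[[0,0,0.06],[0,0,0.06],[0,0,0.06],[0,0,0.06],[0,0,0.06]])

```text
clock: 2.72
eef_pos: [572.8, 165.7, 47.1]
tcp_rot: [3.141, 0.002, -0.08]
contact_force: [-1.5, 0.4, 0.4]
opening: 0.998
grasp_force: 0.0
```

>>> play_rows(dp=[[0,0,0],[0,0,0],[0,0,0],[0,0,0],[0,0,0]], rot=[[0,0,0],[0,0,0],[0,0,0],[0,0,0],[0,0,0]], fingers=0, grip_force=40)

```text
clock: 3.13
eef_pos: [574.4, 167.1, 48.9]
tcp_rot: [-3.141, -0.001, -0.079]
contact_force: [0.4, 0.8, -0.7]
opening: 0.296
grasp_force: 0.0
```

```bash
python3 - <<'E'
from h import *
go(573.5,168,47,-.077)
E
```

```text
dist 2.3 dp [-0.025 -0.021  0.048] rot [-0.004 -0.01  -0.022] pos [574.4 167.1  48.9] rpy [-3.1412e+00 -1.1000e-03 -7.9300e-02] F [ 0.38  0.82 -0.73] M [-0.   -0.01  0.02] op 0.296 t 3.13
```

>>> play_rows(dp=[[0,0,0],[0,0,0],[0,0,0],[0,0,0]], rot=[[0,0,0],[0,0,0],[0,0,0],[0,0,0]], fingers=0, grip_force=60)

```text
clock: 3.47
eef_pos: [574.3, 167.1, 48.8]
tcp_rot: [-3.141, -0.001, -0.079]
contact_force: [-0.9, -0.5, 5.6]
opening: 0.174
grasp_force: 58.6
```

>>> play_rows(dp=[[0,0,0],[0,0,0],[0,0,0]], rot=[[0,0,0],[0,0,0],[0,0,0]], grip_force=110)

```text
clock: 3.72
eef_pos: [574.4, 167.1, 49.0]
tcp_rot: [-3.141, -0.001, -0.079]
contact_force: [-1.8, -0.9, 7.3]
opening: 0.162
grasp_force: 107.3
```

```bash
python3 - <<'E'
from h import *
go(573.5,168,47,-.077)
E
```

```text
dist 2.4 dp [-0.025 -0.02   0.05 ] rot [-0.002 -0.008 -0.02 ] pos [574.4 167.1  49. ] rpy [-3.1414e+00 -9.0000e-04 -7.9000e-02] F [-1.76 -0.92  7.26] M [-0.11  0.24  0.08] op 0.162 t 3.72
```

>>> play_rows(dp=[[0,0,-0.3],[0,0,-0.7],[0,0,-1.2],[0,0,-1.7],[0,0,-2.0]], rot=[[0,0,0],[0,0,0],[0,0,0],[0,0,0],[0,0,0]])

```text
clock: 4.13
eef_pos: [574.6, 167.2, 130.6]
tcp_rot: [-3.141, -0.002, -0.079]
contact_force: [0.8, -0.1, -1.7]
opening: 0.163
grasp_force: 107.5
```

```bash
python3 - <<'E'
from h import *
go(573.5,168,127,-.077)
f=grab("top");g=grab("scene")
print("amber",p2w(f,[(313,107)],[80]),p2w(g,[(295,280)],[80]))
print(p2w(g,[(224,186),(295,187),(290,264),(208,262)],25).round(1))
a=ortho(f,(440,740),(-300,-40),25,1.5);b=ortho(g,(440,740),(-300,-40),25,1.5)
cv2.imwrite("pics/tr.png",np.hstack([a,b]))
E
```

```text
dist 3.9 dp [-0.029 -0.017  0.091] rot [-0.007 -0.017 -0.022] pos [574.6 167.2 130.6] rpy [-3.1409e+00 -1.7000e-03 -7.9300e-02] F [ 0.84 -0.13 -1.73] M [-0.    0.04 -0.06] op 0.163 t 4.13
amber [[760.58929193  -4.75300578]] [[ 7.69255184e+02 -8.29203968e-02]]
[[ 484.3 -280. ]
 [ 450.2  -76.4]
 [ 699.7  -32.2]
 [ 733.6 -240.9]]
```

View pics/tr.png

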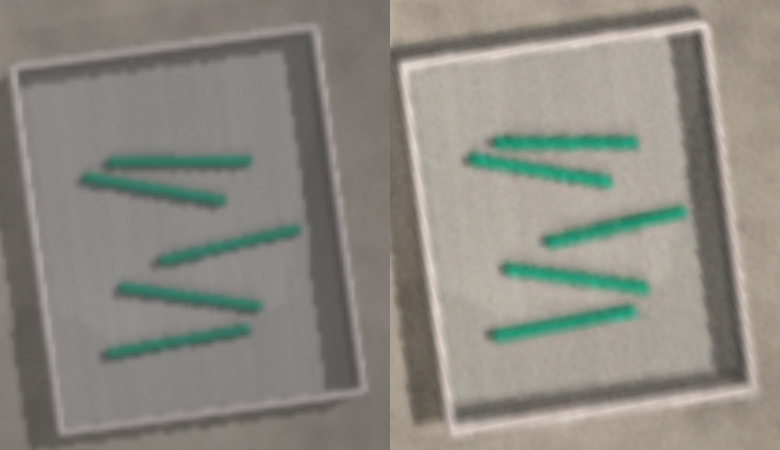

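The rim corners from both cameras agree: tray centre ≈ (588, -166), yaw ≈ 0.135.

```bash
python3 - <<'E'
from h import *
go(614.8,-162.4,125,.135)
E
```

```text
dist 332.3 dp [1.634 8.143 0.135] rot [-0.01  -0.038 -2.046] pos [575.4 167.5 130.6] rpy [-3.1401 -0.0038 -0.0792] F [ 0.48 -0.37 -2.62] M [ 0.02  0.07 -0.01] op 0.162 t 4.23
```

>>> play_rows(dp=[[0.12,0.6,0],[0.28,1.4,0],[0.45,2.2,0],[0.6,3.0,0.05],[0.8,3.9,0.1]], rot=[[0,0,0],[0,0,0],[0,0,0],[0,0,0],[0,0,0]])

```text
clock: 4.65
eef_pos: [592.6, 8.1, 123.0]
tcp_rot: [-3.141, 0.002, -0.078]
contact_force: [1.3, 0.2, -1.7]
opening: 0.162
grasp_force: 107.7
```

>>> play_rows(dp=[[0.17,0.9,0],[0.35,1.8,0],[0.5,2.7,0],[0.7,3.5,0],[0.83,4.24,0]], rot=[[0,0,-0.5],[0,0,-1],[0,0,-1.5],[0,0,-1.9],[0,0,-2.05]])

```text
clock: 5.07
eef_pos: [612.7, -164.8, 122.9]
tcp_rot: [-3.141, 0.001, 0.137]
contact_force: [0.2, 0.4, -1.6]
opening: 0.161
grasp_force: 107.7
```

>>> play_rows(dp=[[0,0,0.3],[0,0,0.7],[0,0,1.1],[0,0,1.3],[0,0,1.3]], rot=[[0,0,0],[0,0,0],[0,0,0],[0,0,0],[0,0,0]])

```text
clock: 5.48
eef_pos: [611.1, -161.9, 69.1]
tcp_rot: [-3.14, 0.005, 0.135]
contact_force: [0.3, 0.2, -2.8]
opening: 0.159
grasp_force: 107.9
```

```bash
python3 - <<'E'
from h import *
go(614.8,-162.4,62,.135)
g=grab("scene");f=grab("top")
cv2.imwrite("pics/d1.png",np.hstack([cv2.resize(F["color"][a:a+120,b:b+130,::-1],None,fx=3,fy=3,interpolation=cv2.INTER_CUBIC) for F,a,b in((g,165,190),(f,120,310))]))
R=Ro.from_euler('xyz',telemetry.sense()["tcp_rot"]).as_matrix();p=telemetry.sense()["eef_pos"]
for F,o in((g,(190,165)),(f,(310,120))): print(((w2p(F,[p+R@[58,0,-17],p+R@[58,-66,-17],p+R@[58,66,-17]])-o)*3).round())
go(614.8,-162.4,62,.135)
E
```

```text
dist 8.1 dp [0.091 0.025 0.178] rot [-0.019  0.044  0.003] pos [ 611.1 -161.9   69.1] rpy [-3.1396  0.0046  0.1353] F [ 0.31  0.2  -2.76] M [0.05 0.08 0.07] op 0.159 t 5.48
[[162. 205.]
 [240. 208.]
 [ 84. 202.]]
[[200.  75.]
 [115.  85.]
 [284.  66.]]
dist 9.9 dp [0.047 0.009 0.242] rot [-0.005  0.011  0.006] pos [ 612.9 -162.3   71.7] rpy [-3.1411e+00  1.1000e-03  1.3570e-01] F [ 0.   -1.05 -1.83] M [ 0.01  0.08 -0.01] op 0.161 t 5.58
```

View pics/d1.png

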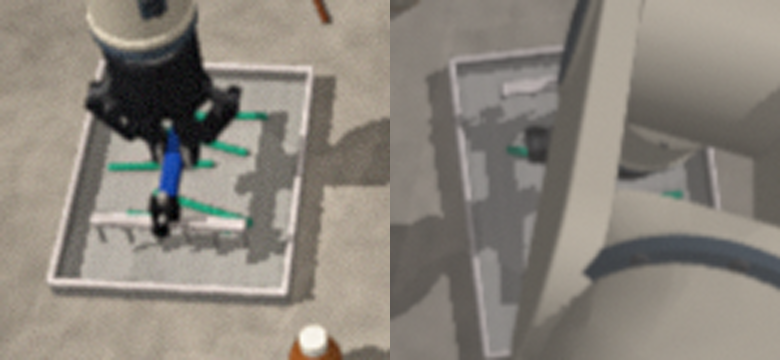

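The bar lies behind the last rod, running from (92,218) to (243,226), and is parallel to the lip. I'm lowering now, with a baseline Fz of about -2.2 N.

>>> play_rows(dp=[[0.05,0,0.2],[0.05,0,0.4],[0.05,0,0.45],[0.05,0,0.45],[0.05,0,0.45]], rot=[[0,0,0],[0,0,0],[0,0,0],[0,0,0],[0,0,0]])

```text
clock: 6.0
eef_pos: [615.1, -162.4, 54.0]
tcp_rot: [-3.141, 0.0, 0.135]
contact_force: [-0.0, 0.8, -1.6]
opening: 0.161
grasp_force: 107.8
```

>>> play_rows(dp=[[0,0,0.02],[0,0,0.04],[0,0,0.06],[0,0,0.06],[0,0,0.06]], rot=[[0,0,0],[0,0,0],[0,0,0],[0,0,0],[0,0,0]])

```text
clock: 6.42
eef_pos: [615.2, -162.5, 51.8]
tcp_rot: [3.142, -0.0, 0.135]
contact_force: [0.1, 0.1, -1.5]
opening: 0.164
grasp_force: 107.8
```

>>> play_rows(dp=[[0,0,0.025],[0,0,0.05],[0,0,0.05],[0,0,0.05]], rot=[[0,0,0],[0,0,0],[0,0,0],[0,0,0]])

```text
clock: 6.75
eef_pos: [615.1, -162.4, 49.6]
tcp_rot: [-3.141, 0.0, 0.135]
contact_force: [-0.1, -0.8, -1.5]
opening: 0.163
grasp_force: 107.8
```

>>> play_rows(dp=[[0,0,0.02],[0,0,0.04],[0,0,0.04],[0,0,0.04]], rot=[[0,0,0],[0,0,0],[0,0,0],[0,0,0]])

```text
clock: 7.08
eef_pos: [615.1, -162.5, 48.1]
tcp_rot: [-3.142, 0.0, 0.135]
contact_force: [0.1, -0.1, -1.5]
opening: 0.163
grasp_force: 107.8
```

>>> play_rows(dp=[[0,0,0.02],[0,0,0.04],[0,0,0.04]], rot=[[0,0,0],[0,0,0],[0,0,0]])

```text
clock: 7.33
eef_pos: [615.1, -162.5, 46.4]
tcp_rot: [-3.142, 0.0, 0.135]
contact_force: [-0.2, 1.2, -1.9]
opening: 0.16
grasp_force: 107.8
```

>>> play_rows(dp=[[0,0,0.02],[0,0,0.04],[0,0,0.04]], rot=[[0,0,0],[0,0,0],[0,0,0]])

```text
clock: 7.58
eef_pos: [615.1, -162.4, 44.7]
tcp_rot: [-3.142, 0.0, 0.135]
contact_force: [0.1, -0.0, -1.3]
opening: 0.163
grasp_force: 107.8
```

>>> play_rows(dp=[[0,0,0.02],[0,0,0.03],[0,0,0.03]], rot=[[0,0,0],[0,0,0],[0,0,0]])

```text
clock: 7.83
eef_pos: [615.1, -162.5, 43.6]
tcp_rot: [-3.142, 0.0, 0.135]
contact_force: [-0.2, 0.7, -2.1]
opening: 0.164
grasp_force: 107.8
```

>>> play_rows(dp=[[0,0,0.02],[0,0,0.03],[0,0,0.03]], rot=[[0,0,0],[0,0,0],[0,0,0]])

```text
clock: 8.08
eef_pos: [615.4, -162.5, 42.7]
tcp_rot: [3.141, -0.0, 0.135]
contact_force: [-0.7, 0.2, 0.6]
opening: 0.163
grasp_force: 108.1
```

>>> play_rows(dp=[[0,0,0.01],[0,0,0.01],[0,0,0.01]], rot=[[0,0,0],[0,0,0],[0,0,0]])

```text
clock: 8.33
eef_pos: [615.4, -162.6, 42.5]
tcp_rot: [3.141, -0.001, 0.135]
contact_force: [-0.9, 1.3, 2.1]
opening: 0.166
grasp_force: 108.3
```

```bash
python3 - <<'E'
from h import *
go(615,-162.4,42,.135)
E
```

```text
dist 0.6 dp [-0.01  -0.005  0.011] rot [ 0.002 -0.005  0.003] pos [ 615.4 -162.6   42.5] rpy [ 3.1414e+00 -6.0000e-04  1.3530e-01] F [-0.93  1.32  2.08] M [0.04 0.01 0.01] op 0.166 t 8.33
```

Contact is about 4 N, with a stiffness of about 4 N/mm. I'm starting to comb towards the lip.

>>> play_rows(dp=[[-0.06,0,0],[-0.12,0,0],[-0.18,0,0],[-0.24,0,0],[-0.3,0,0]], rot=[[0,0,0],[0,0,0],[0,0,0],[0,0,0],[0,0,0]])

```text
clock: 8.75
eef_pos: [603.3, -164.2, 42.3]
tcp_rot: [3.141, -0.001, 0.135]
contact_force: [1.4, -0.2, 1.7]
opening: 0.165
grasp_force: 108.3
```

>>> play_rows(dp=[[-0.06,0,0],[-0.12,0,0],[-0.18,0,0],[-0.24,0,0],[-0.3,0,0]], rot=[[0,0,0],[0,0,0],[0,0,0],[0,0,0],[0,0,0]])

```text
clock: 9.17
eef_pos: [591.3, -165.8, 42.2]
tcp_rot: [3.142, -0.0, 0.135]
contact_force: [1.5, -1.0, 1.2]
opening: 0.168
grasp_force: 108.3
```

>>> play_rows(dp=[[-0.06,0,0],[-0.12,0,0],[-0.18,0,0],[-0.24,0,0],[-0.3,0,0]], rot=[[0,0,0],[0,0,0],[0,0,0],[0,0,0],[0,0,0]])

```text
clock: 9.58
eef_pos: [579.3, -167.4, 42.2]
tcp_rot: [3.142, -0.0, 0.135]
contact_force: [2.3, 0.1, 1.4]
opening: 0.161
grasp_force: 108.3
```

>>> play_rows(dp=[[-0.06,0,0],[-0.12,0,0],[-0.18,0,0],[-0.24,0,0],[-0.3,0,0]], rot=[[0,0,0],[0,0,0],[0,0,0],[0,0,0],[0,0,0]])

```text
clock: 10.0
eef_pos: [567.4, -169.0, 42.2]
tcp_rot: [3.142, -0.0, 0.135]
contact_force: [0.6, -0.2, 2.3]
opening: 0.166
grasp_force: 108.3
```

>>> play_rows(dp=[[-0.06,0,0],[-0.12,0,0],[-0.18,0,0],[-0.24,0,0],[-0.3,0,0]], rot=[[0,0,0],[0,0,0],[0,0,0],[0,0,0],[0,0,0]])

```text
clock: 10.42
eef_pos: [555.5, -170.6, 42.1]
tcp_rot: [3.142, -0.0, 0.135]
contact_force: [1.4, -0.1, 2.7]
opening: 0.162
grasp_force: 108.4
```

>>> play_rows(dp=[[-0.06,0,0],[-0.12,0,0],[-0.18,0,0],[-0.24,0,0],[-0.3,0,0]], rot=[[0,0,0],[0,0,0],[0,0,0],[0,0,0],[0,0,0]])

```text
clock: 10.83
eef_pos: [543.6, -172.2, 42.2]
tcp_rot: [-3.142, -0.0, 0.135]
contact_force: [3.0, 0.4, 2.6]
opening: 0.165
grasp_force: 108.4
```

```bash
python3 - <<'E'
from h import *
g=grab("scene")
cv2.imwrite("pics/e1.png",cv2.resize(g["color"][165:285,190:320,::-1],None,fx=5,fy=5,interpolation=cv2.INTER_CUBIC))
go(615,-162.4,42,.135)
E
```

```text
dist 72.7 dp [ 1.818e+00 -1.000e-03  1.000e-03] rot [-0.002  0.008  0.003] pos [ 543.  -172.2   42.1] rpy [-3.1414e+00  8.0000e-04  1.3530e-01] F [-0.4  -1.26  4.37] M [-0.12 -0.2  -0.  ] op 0.162 t 10.88
```

View pics/e1.png

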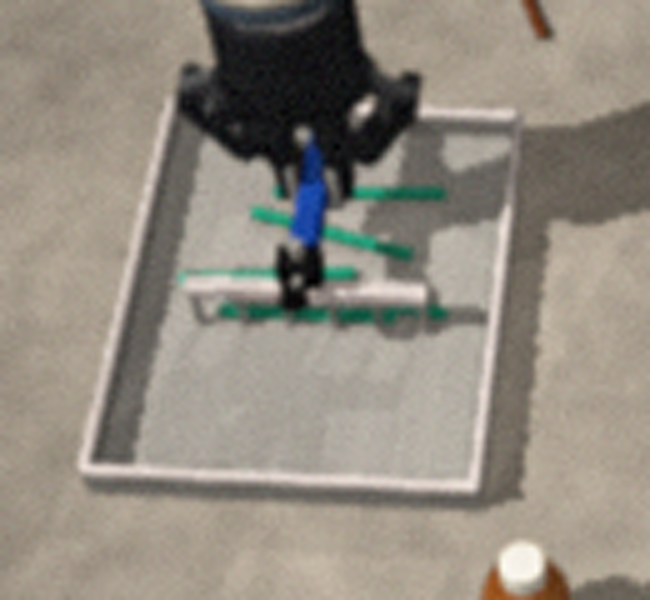

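The swept rods lie parallel in front of the tines, from (220,310) to (440,315), with the rest ahead of them. I'm continuing.

>>> play_rows(dp=[[-0.06,0,0],[-0.12,0,0],[-0.18,0,0],[-0.24,0,0],[-0.3,0,0]], rot=[[0,0,0],[0,0,0],[0,0,0],[0,0,0],[0,0,0]])

```text
clock: 11.3
eef_pos: [531.7, -173.8, 42.1]
tcp_rot: [-3.142, -0.0, 0.135]
contact_force: [2.5, 0.1, 1.8]
opening: 0.162
grasp_force: 108.5
```

>>> play_rows(dp=[[-0.06,0,0],[-0.12,0,0],[-0.18,0,0],[-0.24,0,0],[-0.3,0,0]], rot=[[0,0,0],[0,0,0],[0,0,0],[0,0,0],[0,0,0]])

```text
clock: 11.72
eef_pos: [519.9, -175.5, 42.2]
tcp_rot: [3.142, -0.0, 0.135]
contact_force: [1.1, 0.2, 1.7]
opening: 0.163
grasp_force: 108.5
```

>>> play_rows(dp=[[-0.06,0,0],[-0.12,0,0],[-0.18,0,0],[-0.24,0,0],[-0.3,0,0]], rot=[[0,0,0],[0,0,0],[0,0,0],[0,0,0],[0,0,0]])

```text
clock: 12.13
eef_pos: [507.9, -177.1, 42.1]
tcp_rot: [-3.142, 0.0, 0.135]
contact_force: [2.7, -0.1, 3.3]
opening: 0.164
grasp_force: 108.5
```

>>> play_rows(dp=[[-0.06,0,0],[-0.12,0,0],[-0.18,0,0],[-0.24,0,0],[-0.3,0,0]], rot=[[0,0,0],[0,0,0],[0,0,0],[0,0,0],[0,0,0]])

```text
clock: 12.55
eef_pos: [496.1, -178.7, 42.2]
tcp_rot: [3.142, -0.0, 0.135]
contact_force: [1.5, 0.3, 2.7]
opening: 0.161
grasp_force: 108.5
```

>>> play_rows(dp=[[-0.05,0,0],[-0.1,0,0],[-0.15,0,0],[-0.2,0,0],[-0.25,0,0]], rot=[[0,0,0],[0,0,0],[0,0,0],[0,0,0],[0,0,0]])

```text
clock: 12.97
eef_pos: [486.2, -180.0, 42.1]
tcp_rot: [-3.142, 0.0, 0.135]
contact_force: [1.8, -0.4, 2.1]
opening: 0.164
grasp_force: 108.5
```

>>> play_rows(dp=[[-0.05,0,0],[-0.1,0,0],[-0.15,0,0],[-0.2,0,0],[-0.25,0,0]], rot=[[0,0,0],[0,0,0],[0,0,0],[0,0,0],[0,0,0]])

```text
clock: 13.38
eef_pos: [476.3, -181.4, 42.1]
tcp_rot: [3.142, 0.0, 0.135]
contact_force: [1.3, -0.1, 2.6]
opening: 0.161
grasp_force: 108.5
```

```bash
python3 - <<'E'
from h import *
g=grab("scene")
cv2.imwrite("pics/e2.png",cv2.resize(g["color"][175:275,200:310,::-1],None,fx=6,fy=6,interpolation=cv2.INTER_CUBIC))
go(615,-162.4,42,.135)
E
```

```text
dist 140.6 dp [ 3.514 -0.    -0.   ] rot [-0.002  0.007  0.004] pos [ 475.7 -181.4   42.1] rpy [-3.1414e+00  7.0000e-04  1.3540e-01] F [-0.45 -0.93  4.41] M [-0.22 -0.22 -0.05] op 0.161 t 13.43
```

View pics/e2.png

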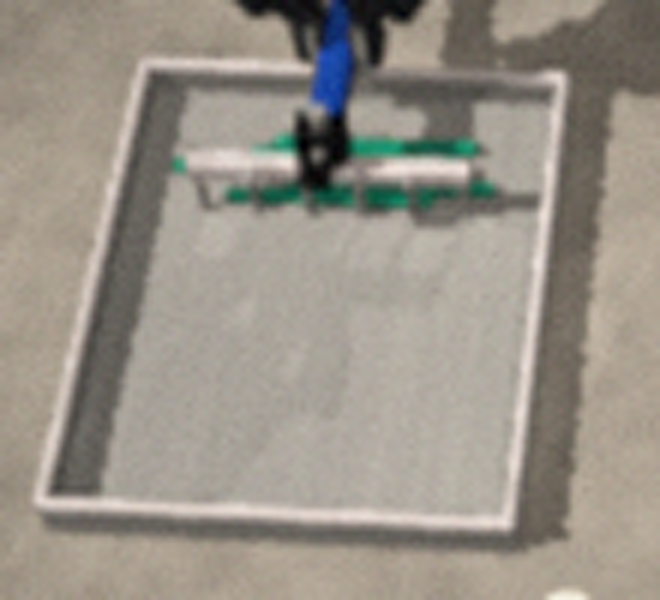

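All the rods are bundled ahead of the tines (rows 135-205) and the lip base is near row 95, so about 22 mm remain. I'm slowing down.

>>> play_rows(dp=[[-0.05,0,0],[-0.1,0,0],[-0.15,0,0],[-0.2,0,0],[-0.25,0,0]], rot=[[0,0,0],[0,0,0],[0,0,0],[0,0,0],[0,0,0]])

```text
clock: 13.85
eef_pos: [466.4, -182.7, 42.2]
tcp_rot: [3.142, -0.0, 0.135]
contact_force: [2.0, 0.6, 2.0]
opening: 0.163
grasp_force: 108.5
```

>>> play_rows(dp=[[-0.025,0,0],[-0.05,0,0],[-0.075,0,0],[-0.1,0,0],[-0.125,0,0]], rot=[[0,0,0],[0,0,0],[0,0,0],[0,0,0],[0,0,0]])

```text
clock: 14.27
eef_pos: [461.5, -183.4, 42.1]
tcp_rot: [3.142, 0.0, 0.135]
contact_force: [1.7, 0.4, 1.8]
opening: 0.161
grasp_force: 108.5
```

```bash
python3 -c "
from h import *
go(615,-162.4,42,.135)"
```

```text
dist 154.9 dp [ 3.872e+00 -2.000e-03  4.000e-03] rot [0.    0.    0.004] pos [ 461.5 -183.4   42.1] rpy [3.1416 0.     0.1354] F [1.65 0.43 1.85] M [ 0.04 -0.55  0.01] op 0.161 t 14.27
```

>>> play_rows(dp=[[-0.015,0,0],[-0.03,0,0],[-0.045,0,0],[-0.06,0,0],[-0.075,0,0]], rot=[[0,0,0],[0,0,0],[0,0,0],[0,0,0],[0,0,0]])

```text
clock: 14.68
eef_pos: [458.6, -183.8, 42.2]
tcp_rot: [-3.142, 0.0, 0.135]
contact_force: [1.8, 1.2, 1.7]
opening: 0.163
grasp_force: 108.5
```

>>> play_rows(dp=[[-0.015,0,0],[-0.03,0,0],[-0.045,0,0],[-0.05,0,0],[-0.05,0,0]], rot=[[0,0,0],[0,0,0],[0,0,0],[0,0,0],[0,0,0]])

```text
clock: 15.1
eef_pos: [456.5, -184.1, 42.1]
tcp_rot: [-3.142, 0.0, 0.135]
contact_force: [1.4, -0.1, 2.6]
opening: 0.164
grasp_force: 108.5
```

>>> play_rows(dp=[[-0.015,0,0],[-0.03,0,0],[-0.045,0,0],[-0.05,0,0],[-0.05,0,0]], rot=[[0,0,0],[0,0,0],[0,0,0],[0,0,0],[0,0,0]])

```text
clock: 15.52
eef_pos: [454.5, -184.3, 42.1]
tcp_rot: [-3.142, 0.0, 0.135]
contact_force: [1.7, -0.6, 3.2]
opening: 0.164
grasp_force: 108.5
```

>>> play_rows(dp=[[-0.015,0,0],[-0.03,0,0],[-0.04,0,0],[-0.04,0,0]], rot=[[0,0,0],[0,0,0],[0,0,0],[0,0,0]])

```text
clock: 15.85
eef_pos: [453.0, -184.6, 42.2]
tcp_rot: [-3.142, 0.0, 0.135]
contact_force: [0.6, 0.0, 3.1]
opening: 0.16
grasp_force: 108.5
```

```bash
python3 - <<'E'
from h import *
g=grab("scene")
cv2.imwrite("pics/e3.png",cv2.resize(g["color"][180:230,215:305,::-1],None,fx=8,fy=8,interpolation=cv2.INTER_CUBIC))
go(615,-162.4,42,.135)
E
```

```text
dist 163.6 dp [ 4.09e+00 -2.00e-03  3.00e-03] rot [-0.001  0.002  0.003] pos [ 452.9 -184.5   42.1] rpy [-3.1415e+00  2.0000e-04  1.3530e-01] F [ 0.63 -0.21  3.83] M [ 0.04 -0.44 -0.03] op 0.162 t 15.9
```

View pics/e3.png

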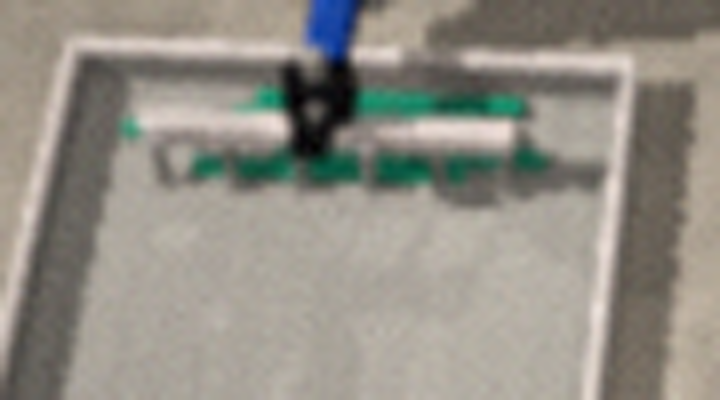

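The rods' front edge is at row ~90 and the lip base at ~82, so a few mm are left. I'm feeling forward in 1 mm steps.

>>> play_rows(dp=[[-0.015,0,0],[-0.03,0,0],[-0.03,0,0]], rot=[[0,0,0],[0,0,0],[0,0,0]])

```text
clock: 16.15
eef_pos: [451.7, -184.7, 42.1]
tcp_rot: [-3.141, 0.0, 0.135]
contact_force: [0.7, 0.6, 3.3]
opening: 0.166
grasp_force: 108.5
```

>>> play_rows(dp=[[-0.015,0,0],[-0.03,0,0],[-0.03,0,0]], rot=[[0,0,0],[0,0,0],[0,0,0]])

```text
clock: 16.4
eef_pos: [450.5, -184.9, 42.1]
tcp_rot: [-3.142, 0.0, 0.135]
contact_force: [0.6, -0.0, 2.8]
opening: 0.161
grasp_force: 108.5
```

>>> play_rows(dp=[[-0.015,0,0],[-0.03,0,0],[-0.03,0,0]], rot=[[0,0,0],[0,0,0],[0,0,0]])

```text
clock: 16.65
eef_pos: [449.4, -185.1, 42.1]
tcp_rot: [-3.142, 0.0, 0.135]
contact_force: [0.5, -0.4, 3.4]
opening: 0.162
grasp_force: 108.5
```

>>> play_rows(dp=[[-0.015,0,0],[-0.025,0,0],[-0.025,0,0]], rot=[[0,0,0],[0,0,0],[0,0,0]])

```text
clock: 16.9
eef_pos: [448.4, -185.2, 42.2]
tcp_rot: [-3.142, 0.0, 0.135]
contact_force: [1.5, -0.6, 2.7]
opening: 0.163
grasp_force: 108.5
```

```bash
cat >> h.py <<'E'
def edge(n="scene"):
    """x' (tray frame, guess pose) of green pixels' extremes by y' band"""
    f=grab(n);H,S,V=cv2.split(cv2.cvtColor(f["color"],cv2.COLOR_RGB2HSV))
    q=np.argwhere((H>60)&(H<95)&(S>70))[:,::-1]
    w=p2w(f,q,8)-[588,-166];c,s=np.cos(.135),np.sin(.135)
    t=np.c_[w@[c,s],w@[-s,c]];t=t[(abs(t[:,0])<125)&(abs(t[:,1])<100)]
    for y in range(-90,90,10):
        k=t[(t[:,1]>=y)&(t[:,1]<y+10),0]
        if len(k): print(y,round(k.min(),1),round(k.max(),1),len(k))
E
python3 - <<'E'
from h import *
edge()
g=grab("scene")
c,s=np.cos(.135),np.sin(.135)
P=lambda x,y,z:[588+c*x-s*y,-166+s*x+c*y,z]
im=cv2.resize(g["color"][180:230,215:305,::-1],None,fx=8,fy=8,interpolation=cv2.INTER_CUBIC)
q=((w2p(g,[P(-121,-100,4),P(-121,100,4),P(-81,-100,4),P(-81,100,4)])-[215,180]+.5)*8).astype(int)
print(q)
cv2.line(im,tuple(map(int,q[0])),tuple(map(int,q[1])),(0,0,255),1);cv2.line(im,tuple(map(int,q[2])),tuple(map(int,q[3])),(0,255,255),1)
cv2.imwrite("pics/e4.png",im)
E
```

```text
-80 -103.1 -99.3 3
-60 -85.9 -85.9 1
-50 -86.3 -82.4 6
-40 -120.2 -83.1 8
-30 -120.7 -83.4 17
-20 -98.8 -83.9 7
-10 -95.6 -84.4 13
0 -122.2 -81.4 20
10 -122.7 -82.1 19
20 -123.1 -82.3 22
30 -123.7 -82.8 17
40 -123.8 -83.3 18
50 -121.0 -91.1 10
60 -121.1 -91.8 10
70 -95.7 -92.1 2
[[ 84  82]
 [626 103]
 [ 64 168]
 [615 190]]
```

View pics/e4.png

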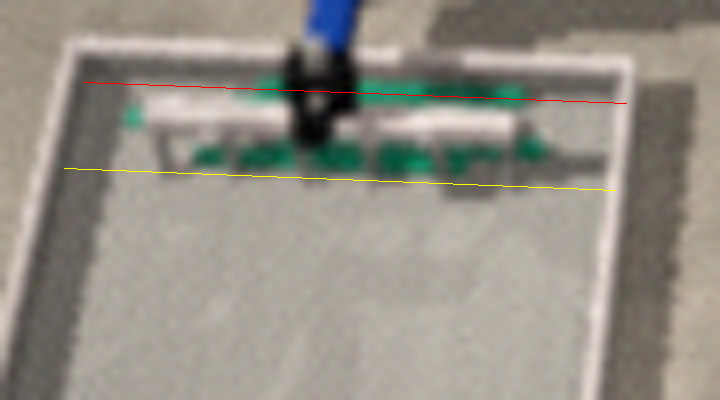

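The bundle spans about 40 mm and is parallel to the rim, and the real lip is a few mm beyond my estimate. I'm still feeling for closure.

>>> play_rows(dp=[[-0.015,0,0],[-0.025,0,0],[-0.025,0,0]], rot=[[0,0,0],[0,0,0],[0,0,0]])

```text
clock: 17.25
eef_pos: [447.9, -185.3, 42.2]
tcp_rot: [3.141, -0.001, 0.135]
contact_force: [3.6, 1.3, 1.1]
opening: 0.165
grasp_force: 108.2
```

>>> play_rows(dp=[[-0.015,0,0],[-0.025,0,0],[-0.025,0,0]], rot=[[0,0,0],[0,0,0],[0,0,0]])

```text
clock: 17.5
eef_pos: [447.5, -185.5, 42.2]
tcp_rot: [3.141, -0.002, 0.135]
contact_force: [6.1, 0.9, -0.4]
opening: 0.164
grasp_force: 107.9
```

Fx has risen to 6 N, so the row has closed. I'm holding and checking.

>>> play_rows(dp=[[-0.008,0,0],[-0.008,0,0],[-0.008,0,0],[-0.008,0,0]], rot=[[0,0,0],[0,0,0],[0,0,0],[0,0,0]])

```text
clock: 17.83
eef_pos: [447.4, -185.6, 42.3]
tcp_rot: [3.141, -0.002, 0.135]
contact_force: [6.9, 2.1, -1.4]
opening: 0.167
grasp_force: 107.8
```

```bash
python3 - <<'E'
from h import *
edge()
go(615,-162.4,42,.135)
E
```

```text
-80 -103.1 -99.3 4
-50 -89.9 -82.4 9
-40 -124.0 -83.1 11
-30 -124.3 -83.4 19
-20 -106.1 -83.9 7
-10 -117.9 -84.4 15
0 -122.2 -84.9 19
10 -122.7 -82.1 20
20 -123.1 -82.3 22
30 -123.7 -82.8 14
40 -123.8 -83.3 16
50 -121.0 -91.1 12
60 -121.1 -91.8 10
70 -95.7 -92.1 2
dist 169.2 dp [ 4.231 -0.01   0.016] rot [ 0.006 -0.02   0.002] pos [ 447.4 -185.6   42.3] rpy [ 3.1409e+00 -2.1000e-03  1.3520e-01] F [ 6.79  1.52 -2.11] M [ 0.39 -1.37  0.03] op 0.164 t 17.88
```

>>> play_rows(dp=[[0.01,0,0],[0.02,0,0],[0.04,0,0],[0.07,0,0],[0.12,0,0]], rot=[[0,0,0],[0,0,0],[0,0,0],[0,0,0],[0,0,0]])

```text
clock: 18.3
eef_pos: [449.8, -184.7, 42.1]
tcp_rot: [-3.141, 0.002, 0.136]
contact_force: [-4.0, -1.4, 6.6]
opening: 0.164
grasp_force: 109.2
```

>>> play_rows(dp=[[0.05,0,0],[0.1,0,-0.1],[0.15,0,-0.4],[0.2,0,-0.9],[0.2,0,-1.4]], rot=[[0,0,0],[0,0,0],[0,0,0],[0,0,0],[0,0,0]])

```text
clock: 18.72
eef_pos: [457.5, -183.2, 97.9]
tcp_rot: [-3.14, 0.004, 0.136]
contact_force: [0.6, -0.2, -1.7]
opening: 0.167
grasp_force: 107.8
```

>>> play_rows(dp=[[0.5,0,-0.5],[1.2,-0.2,-0.8],[2.0,-0.8,-0.8],[2.7,-1.5,-0.8],[3.2,-2.2,-0.8]], rot=[[0,0,0],[0,0,0],[0,0,0],[0,0,0],[0,0,0]])

```text
clock: 19.13
eef_pos: [575.2, -78.1, 130.3]
tcp_rot: [3.142, 0.0, 0.134]
contact_force: [1.1, -0.4, -2.7]
opening: 0.166
grasp_force: 107.8
```

```bash
python3 - <<'E'
from h import *
edge()
g=grab("scene");f=grab("top")
a=cv2.resize(g["color"][180:230,215:305,::-1],None,fx=8,fy=8,interpolation=cv2.INTER_CUBIC)
b=cv2.resize(f["color"][190:215+0+30,330:432,::-1],None,fx=7,fy=3.6,interpolation=cv2.INTER_CUBIC)[:, :720]
b=np.pad(b,((0,0),(0,720-b.shape[1]),(0,0)))
cv2.imwrite("pics/f1.png",np.vstack([a,b]))
go(574.4,167.1,127,-.079)
E
```

```text
-80 -107.1 -99.3 9
-70 -103.8 -99.7 8
-60 -104.3 -85.9 7
-50 -112.2 -82.4 23
-40 -120.2 -83.0 29
-30 -124.1 -83.4 37
-20 -121.2 -83.9 38
-10 -121.7 -84.4 38
0 -122.2 -81.3 42
10 -122.7 -81.8 42
20 -123.1 -82.3 34
30 -123.7 -82.8 35
40 -112.7 -83.3 18
50 -38.1 -38.1 1
60 -21.4 -14.4 2
70 -39.1 -39.0 2
80 -100.0 -100.0 1
dist 244.3 dp [ 0.861 -6.046  0.064] rot [-0.004  0.021  2.079] pos [573.7 -77.2 129.5] rpy [-3.141e+00  2.100e-03  1.387e-01] F [-0.91  0.25 -2.42] M [-0.01  0.09  0.02] op 0.16 t 19.28
```

View pics/f1.png

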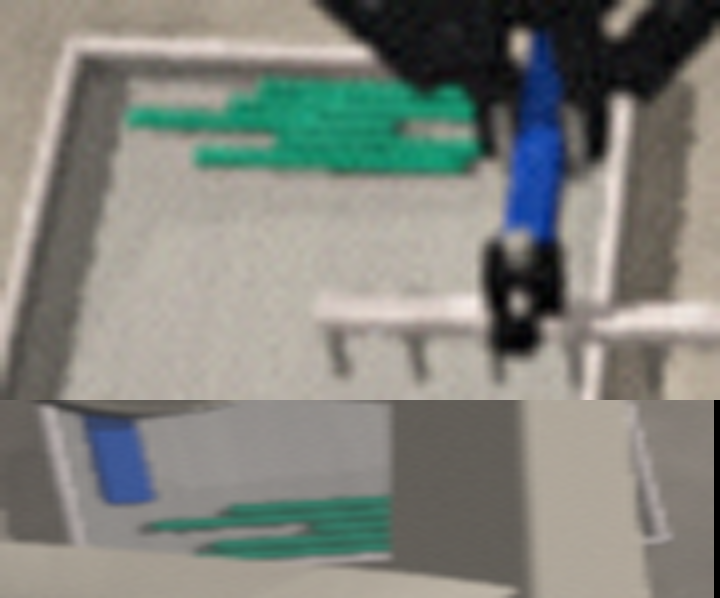

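The picture shows all five rods contiguous and parallel at the lip (scene rows 80-172), with the tines clear. I'm returning to the rest.

>>> play_rows(dp=[[0.12,-0.8,0],[0.24,-1.7,0],[0.36,-2.6,0],[0.48,-3.5,0],[0.6,-4.3,0]], rot=[[0,0,0],[0,0,0],[0,0,0],[0,0,0],[0,0,0]])

```text
clock: 19.7
eef_pos: [572.8, 94.9, 129.7]
tcp_rot: [3.141, 0.003, 0.134]
contact_force: [0.8, -0.6, -2.6]
opening: 0.16
grasp_force: 108.2
```

>>> play_rows(dp=[[0.1,-0.7,0],[0.2,-1.3,0],[0.26,-1.74,0],[0.26,-1.74,0],[0.26,-1.74,0]], rot=[[0,0,0.5],[0,0,1],[0,0,1.5],[0,0,2.08],[0,0,2.08]])

```text
clock: 20.12
eef_pos: [574.1, 164.4, 129.5]
tcp_rot: [3.14, 0.002, -0.084]
contact_force: [0.1, -0.7, -2.9]
opening: 0.16
grasp_force: 108.3
```

>>> play_rows(dp=[[0,0,0],[0,0,0],[0,0,0]], rot=[[0,0,0],[0,0,0],[0,0,0]])

```text
clock: 20.37
eef_pos: [575.1, 163.6, 130.0]
tcp_rot: [3.141, 0.001, -0.082]
contact_force: [-0.6, -0.4, -1.8]
opening: 0.164
grasp_force: 108.3
```

```bash
python3 - <<'E'
from h import *
go(574.4,167.1,70,-.079)
f=grab("top");g=grab("scene")
a=cv2.resize(g["color"][180:280,310:430,::-1],None,fx=5,fy=5,interpolation=cv2.INTER_CUBIC)
cv2.imwrite("pics/g1.png",a)
H,S,V=cv2.split(cv2.cvtColor(g["color"],cv2.COLOR_RGB2HSV))
m=(H>105)&(H<130)&(S>130);m[:, :300]=0;m[:,450:]=0;m[:150]=0
print(rect(g,m,154))
edge("top")
E
```

```text
dist 60.1 dp [-0.023 -0.086  1.5  ] rot [ 0.004  0.006 -0.032] pos [575.1 163.6 130. ] rpy [ 3.1412e+00  7.0000e-04 -8.2300e-02] F [-0.6  -0.38 -1.79] M [-0.    0.05  0.02] op 0.164 t 20.37
[(np.int32(150), array([585.4, 166.5]), (584.9, 166.8), (15, 77), 87.5, -3.9)]
-90 -102.5 -100.0 2
-80 -104.3 -98.8 10
-70 -103.8 -98.5 9
-60 -104.8 -99.0 11
-50 -110.4 -83.0 25
-40 -119.4 -82.4 40
-30 -119.1 -83.1 54
-20 -119.9 -82.5 60
-10 -119.3 -83.3 60
0 -119.7 -82.4 61
10 -119.4 -83.4 60
20 -119.9 -82.6 44
30 -119.6 -83.6 46
40 -118.4 -83.0 39
50 -119.7 -91.1 25
60 -118.6 -90.6 14
70 -94.9 -92.2 3
```

>>> play_rows(dp=[[-0.02,-0.086,0],[-0.02,-0.086,0.4],[-0.02,-0.086,0.9],[-0.02,-0.086,1.3],[-0.02,-0.086,1.3]], rot=[[0,0,-0.03],[0,0,-0.03],[0,0,-0.03],[0,0,-0.03],[0,0,-0.03]])

```text
clock: 20.93
eef_pos: [572.7, 167.8, 75.2]
tcp_rot: [3.14, 0.005, -0.079]
contact_force: [0.0, -0.9, -1.9]
opening: 0.164
grasp_force: 108.3
```

>>> play_rows(dp=[[0,0,0.1],[0,0,0.2],[0,0,0.35],[0,0,0.5],[0,0,0.5]], rot=[[0,0,0],[0,0,0],[0,0,0],[0,0,0],[0,0,0]])

```text
clock: 21.35
eef_pos: [574.4, 168.1, 57.4]
tcp_rot: [3.141, 0.001, -0.079]
contact_force: [-0.7, -1.1, -2.0]
opening: 0.165
grasp_force: 108.3
```

```bash
python3 - <<'E'
from h import *
go(574.4,167.1,49,-.079)
E
```

```text
dist 8.4 dp [0.002 0.025 0.209] rot [ 0.003  0.008 -0.003] pos [574.4 168.1  57.4] rpy [ 3.1413e+00  8.0000e-04 -7.9300e-02] F [-0.66 -1.13 -1.99] M [-0.    0.08  0.01] op 0.165 t 21.35
```

>>> play_rows(dp=[[0,0.025,0.05],[0,0.025,0.1],[0,0.025,0.16],[0,0.025,0.16],[0,0.025,0.16]], rot=[[0,0,0],[0,0,0],[0,0,0],[0,0,0],[0,0,0]])

```text
clock: 21.77
eef_pos: [574.7, 167.2, 51.7]
tcp_rot: [3.142, 0.0, -0.079]
contact_force: [-0.0, 0.9, -1.9]
opening: 0.166
grasp_force: 108.3
```

>>> play_rows(dp=[[0,0,0.015],[0,0,0.03],[0,0,0.03],[0,0,0.03]], rot=[[0,0,0],[0,0,0],[0,0,0],[0,0,0]])

```text
clock: 22.1
eef_pos: [574.7, 167.2, 50.6]
tcp_rot: [3.142, -0.0, -0.079]
contact_force: [0.4, -0.7, -0.3]
opening: 0.162
grasp_force: 108.3
```

>>> play_rows(dp=[[0,0,0.01],[0,0,0.02],[0,0,0.02],[0,0,0.02]], rot=[[0,0,0],[0,0,0],[0,0,0],[0,0,0]])

```text
clock: 22.43
eef_pos: [574.8, 167.2, 49.7]
tcp_rot: [-3.142, 0.0, -0.079]
contact_force: [0.3, 0.6, -2.4]
opening: 0.165
grasp_force: 108.3
```

>>> play_rows(dp=[[0,0,0.01],[0,0,0.015],[0,0,0.015]], rot=[[0,0,0],[0,0,0],[0,0,0]])

```text
clock: 22.68
eef_pos: [574.7, 167.2, 49.1]
tcp_rot: [3.142, 0.0, -0.079]
contact_force: [0.7, 0.3, -0.7]
opening: 0.164
grasp_force: 108.3
```

>>> play_rows(dp=[[0,0,0.01],[0,0,0.01],[0,0,0.01]], rot=[[0,0,0],[0,0,0],[0,0,0]])

```text
clock: 22.93
eef_pos: [574.8, 167.3, 49.0]
tcp_rot: [-3.142, -0.0, -0.079]
contact_force: [-1.3, -0.9, 3.1]
opening: 0.164
grasp_force: 109.1
```

The handle is seated at the original height. I'm releasing.

>>> play_rows(dp=[[0,0,0],[0,0,0],[0,0,0],[0,0,0]], rot=[[0,0,0],[0,0,0],[0,0,0],[0,0,0]], fingers=0.4, grip_force=30)

```text
clock: 23.27
eef_pos: [574.9, 167.3, 48.7]
tcp_rot: [-3.142, -0.0, -0.079]
contact_force: [0.1, 0.1, -0.3]
opening: 0.403
grasp_force: 0.0
```

>>> play_rows(dp=[[0,0,0],[0,0,0],[0,0,0],[0,0,0],[0,0,0]], rot=[[0,0,0],[0,0,0],[0,0,0],[0,0,0],[0,0,0]], fingers=0.9)

```text
clock: 23.68
eef_pos: [574.7, 167.2, 48.7]
tcp_rot: [3.142, 0.0, -0.079]
contact_force: [0.1, 0.4, 0.3]
opening: 0.904
grasp_force: 0.0
```

>>> play_rows(dp=[[0,0,-0.3],[0,0,-0.9],[0,0,-1.6],[0,0,-2.4],[0,0,-3.2]], rot=[[0,0,0],[0,0,0],[0,0,0],[0,0,0],[0,0,0]])

```text
clock: 24.1
eef_pos: [574.3, 167.1, 178.7]
tcp_rot: [3.141, 0.0, -0.079]
contact_force: [1.6, -0.5, 0.2]
opening: 0.901
grasp_force: 0.0
```

>>> play_rows(dp=[[-0.8,0,-0.3],[-1.7,0,-0.5],[-2.6,0,-0.5],[-3.5,0,-0.5],[-4.3,0,-0.5]], rot=[[0,0,0],[0,0,0],[0,0,0],[0,0,0],[0,0,0]])

```text
clock: 24.52
eef_pos: [401.2, 180.7, 197.6]
tcp_rot: [-3.141, -0.0, -0.08]
contact_force: [0.5, 0.2, 0.5]
opening: 0.899
grasp_force: 0.0
```

```bash
python3 - <<'E'
from h import *
edge("top")
f=grab("top");g=grab("scene")
for F in(f,g):
    H,S,V=cv2.split(cv2.cvtColor(F["color"],cv2.COLOR_RGB2HSV))
    print(*[o for o in rect(F,(H>105)&(H<130)&(S>130),73) if 450<o[1][0]<650 and 100<o[1][1]<250])
print(rect(f,(lambda h:(h[...,0]>55)&(h[...,0]<95)&(h[...,1]>90))(cv2.cvtColor(f["color"],cv2.COLOR_RGB2HSV)),8))
a=cv2.resize(f["color"][185:245,330:430,::-1],None,fx=6,fy=6,interpolation=cv2.INTER_CUBIC)
b=cv2.resize(g["color"][195:285,330:430,::-1],None,fx=2.6,fy=2.6,interpolation=cv2.INTER_CUBIC)
b=np.pad(b,((0,0),(0,600-b.shape[1]),(0,0)))
cv2.imwrite("pics/z1.png",np.vstack([a,b]));print(a.shape,b.shape)
go(574,167,200,-.079)
E
```

```text
-90 -102.5 -100.0 2
-80 -104.3 -98.8 10
-70 -103.8 -98.5 9
-60 -104.8 -99.0 11
-50 -110.4 -83.0 25
-40 -119.4 -82.4 40
-30 -119.1 -83.1 54
-20 -119.9 -82.5 60
-10 -119.3 -83.3 60
0 -119.7 -82.4 61
10 -119.4 -83.4 60
20 -119.9 -82.6 44
30 -119.6 -83.6 46
40 -118.4 -83.0 39
50 -119.7 -91.1 25
60 -118.6 -90.6 14
70 -94.9 -92.2 3
(np.int32(327), array([560.5, 166.2]), (559.6, 165.8), (15, 130), 86.1, 175.6)
(np.int32(193), array([561.6, 172.5]), (562.4, 172.7), (14, 122), 86.3, -4.3)
[(np.int32(50), array([668.5, 225.8]), (668.6, 225.2), (28, 13), 1.2, 174.6), (np.int32(62), array([666. , 204.4]), (666.5, 202.3), (18, 32), 46.2, 145.1), (np.int32(520), array([ 484.9, -180.3]), (485.7, -184.8), (36, 150), 8.1, 98.7)]
(360, 600, 3) (234, 600, 3)
dist 173.1 dp [ 4.327  0.01  -0.055] rot [-0.003 -0.005  0.011] pos [401.5 180.9 197.7] rpy [-3.1412e+00 -5.0000e-04 -7.7800e-02] F [ 0.63 -0.25 -0.06] M [0.01 0.   0.03] op 0.9 t 24.67
```

View pics/z1.png

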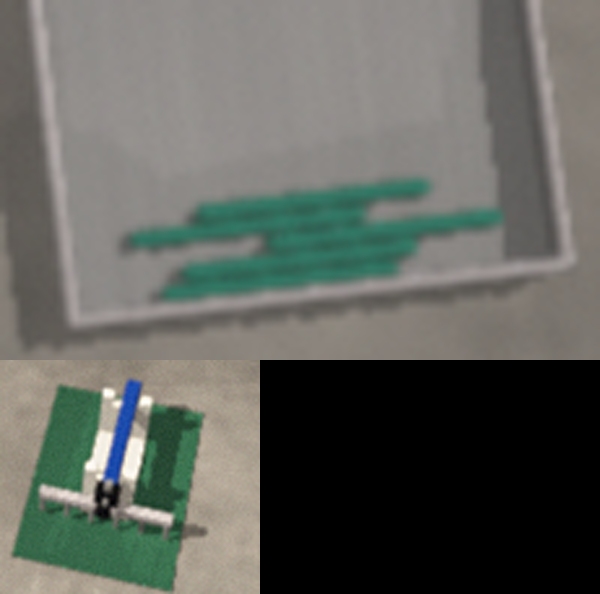

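The rods lie contiguous and parallel along the lip (crop rows 180-300), and the rake is in both saddles within about 1 mm of its start. I'm handing in.

```bash
python3 -c "
from rig import r
print(r.sign_off())"
```

```text
the job is handed in; nothing more can be done
None
```

The job is handed in, with no verdict returned: the final pictures show all five rods parallel and snug at the tray's front lip, and the rake back in both saddles. Closing the row peaked at about 7 N, and it took about 25 s of the 64 s allowed.

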